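Load the sample carriage into the bench photometer and lock it

TASK

Load the photometer for the next reading: pull the knob on its roof up to the detent so that it stays out, set the sample carriage on the loading bed and slide it in nose first until its front plate is flush against the chamber, then push the knob fully back in so that its bolt locks the carriage. Keep the carriage level as you carry it, never force it in, and leave everything else on the bench where it stands.

Things in the scene. Friction and masses are not known exactly. Their poses are not given: they have to be found in the camera images.
- photometer: Bench photometer, fixed: low white chamber, 100 mm wide, roof 64 mm above the bench; behind it a grey lamp end 82 mm high (x = 124 to 188 mm); a metal loading bed in front of the mouth. Origin: on the bench under the middle of the mouth; +x points straight into the chamber, z up. Chamber inside: 59 mm wide, 42 mm from bed to ceiling, back wall at x = 116 mm.
- mouth (a point): Middle of the mouth at bed height: photometer x = 0, y = 0, 10 mm above the bench. The bed runs level from here outward to bed_end and inward to the back wall.
- bed_end (a point): Middle of the outer end of the loading bed (92 mm wide, 10 mm above the bench), photometer x = -100 mm. Along both sides of the bed stand rails, 8 mm high above it and 5 mm thick: 67 mm apart inside at this end, closing straight to 61 mm at the mouth, so they centre the carriage as it slides in.
- knob_top (a point): Centre of the top of the round black pull knob standing upright on the chamber roof, photometer x = 85 mm, y = 0; 106 mm above the bench when in. Grip: ribbed cylinder 32 mm across, 20 mm high, downward from this point; under it a 15 mm stem with 14 mm free down to the collar (40 mm across, 8 mm high) on the roof. Moves with the knob.
- lock_knob (a joint): How far the knob is pulled straight up (m): 0 fully in, hard stop 0.022. A 4 N spring draws it in. Pulling takes up to about 17 N (hardest at 11 to 14 mm); let go below about 16 mm it springs back in, past that it clicks out and stays by itself at 0.019. About 12 N down on its top frees it from the detent, then it springs in, unless the bolt lands on the carriage (it then stays about 12 mm out).
- bolt_hole (a point): Point in the chamber ceiling where the knob's bolt (10 mm thick) comes down: photometer x = 85 mm, 42 mm above the bed. The bolt reaches 14 mm below the ceiling when the knob is in, and then stops the carriage from sliding in; with the knob at its detent it is clear of the chamber.
- carriage: Sample carriage, loose, 0.25 to 0.5 kg, standing on its flat underside: open aluminium trough 110 mm long, 56 mm wide, 40 mm high, three small stoppered cells in it. Origin: centre of the trough's underside (centre of mass 7 mm behind it); +x to the nose (x = 55 mm, corners rounded 8 mm), which goes in first; z up. Its flat sides can be gripped across (56 mm) from above.
- carriage_face (a point): On the carriage: middle of the inner face of the front plate at underside level (x = -55 mm). The plate (6 mm thick, 92 mm wide, 12 to 45 mm above the underside) is wider than the chamber and stops against its front: then this point coincides with the mouth point and the carriage is fully home.
- carriage_hole (a point): Centre of the mouth of the hole for the bolt in the carriage's top: 13.4 mm along x, 18 mm along y, 18 mm deep; carriage x = 30 mm, y = 0, 40 mm above the underside. It lies under the bolt only when the front plate is pressed flush against the chamber (1.7 mm play in x).
- carriage_handle (a point): Middle of the round bar of the bow handle on the front plate: bar 10 mm thick, 48 mm long, parallel to the carriage's y, at carriage x = -93 mm, 28 mm above the underside; 27 mm clear between bar and plate. Lifted by this bar the carriage would tip nose-down: it is for sliding.
- hex_dish: Bystander: hexagonal pale plastic weighing dish, 87 x 99 x 24 mm. Origin: centre of its underside.
- dye_bottle: Bystander: dropper bottle, 27 mm across, 88 mm high. Origin: centre of its underside.
- torch: Bystander: black pocket torch lying on its side, 88 mm long, 34 mm thick. Origin: centre of its underside.
Things that resemble listed ones, but are neither listed nor needed, are in the scene too. What is shaped like the carriage but yellow is not meant.

How it is judged:
By the outcome, as a careful person would: the job done as asked, in the order asked, and still so for the second after the job is handed in, with the robot touching nothing.
It also fails if it takes over 72 s, if anything falls off the work surface, if the arm or the gripper's body presses on something with over 40 N, if the wrist force passes 120 N, or if a joint passes its speed limit or range.

ROBOT

A 6-joint arm with a two-finger parallel gripper is mounted at the origin on the work surface; the furniture and walls round the work are solid. World frame = base frame: x ahead of the robot, y to its left, z up, the work surface at z = 0. Lengths are in mm, angles in degrees, forces in N, time in s.
With the tool pointing down it reaches from about 350 to 850 mm from the base axis. Payload 8.1 kg.
Tool frame: the origin (TCP) lies at the very end of the fingers, on their centre line; the grasp point (between the pads) lies 19 mm behind it; z points along the fingers, y is the direction in which the jaws open and shut (so a half turn about z gives the same grasp; the last joint's range is limited). The gripper opens to 85 mm and grips with 20 to 120 N. Pads are 22 mm wide; open, the fingers measure 114 mm over their backs; the gripper's body (76 mm by 85 mm) begins 54 mm behind the grasp point. The pads swing forward as they close: fully open they stand 13 mm farther back than shut.
Start: joints at [-74.049, 7.471, 85.268, -0, 87.261, -4.893], TCP at [213.517, -560.728, 231.292] pointing down, gripper open.
Joint ranges: [-169.43, 169.43], [-51.17, 129.36], [1.28, 143.12], [-76.62, 256.62], [0, 156.53], [-152.29, 152.29]. Speed limits (degrees/s): [136.94, 136.94, 159.86, 180, 180, 180].

INTERFACE

Orientations are given as [roll, pitch, yaw] about the fixed x, y, z axes, in that order (R = Rz(yaw) Ry(pitch) Rx(roll)).
In Python, from bench import r gives the robot as it stands.
- The arm moves only by the shell command python3 -m jog 'ROWS' [OPENING] [FORCE]. ROWS is JSON, a list of rows, each a list of 6 numbers: the shift along the tool's x, y, z normalised to -1 to 1, where 1 is 0.25 m, then the turn, a rotation vector about the tool's x, y, z normalised to -1 to 1, where 1 is pi rad. In form: [[x, y, z, ax, ay, az], ...]. A call has 1 to 10 rows; each row is the pose to reach, as a shift and turn from the pose commanded when the call began, along the tool's axes at that moment, turning the shorter way round; what a row does not reach only later rows make up. A row lasts 1/10 s, in which the tool goes at most 50 mm and 8.59 degrees, less where a joint would pass 70% of its speed; a pose out of reach is approached as far as the arm can. A call with a number of a shift or a turn outside -1 to 1 is refused whole. A call with a gripper value outside its range is refused whole. OPENING is the opening, from 0 (shut) to 1 (fully open), set as the call begins (- or left out, the last holds). The fingers move at their own pace and stop on an object; FORCE is the grip in N (left out, the last holds). Time passes only in rows, so rows that repeat a pose let the fingers close. It gives the time, the measured TCP pose, the force and the opening at its end, in the units of the state.
- r.sense(): the state, without advancing time (a new reading comes with each control period).
- r.snapshot(name): name is "scene" or "top" or "wrist"; returns a dict with "pixels" (480x640x3 uint8, red, green, blue), "intrinsics" (3x3 intrinsics, pixels), "extrinsics" (4x4, takes a point from camera to world coordinates). Camera axes: x right, y down, z forward; pixel columns grow to the right and rows downward; lengths in mm; the calibration is good to about 2 mm. A picture is of the moment at which its call begins. There is no depth.
- r.hand_in(): hands the job in, once; it reports no verdict.
The state is a dict: "time": time; "joint_pos": joint angles; "qd": joint speeds; "joint_efforts": joint torques, N m; "tool_pos": TCP position; "tcp_rot": TCP orientation; "ft_force": force on the tool from outside, world axes, zero at the start; "wrist_torque": the same for the moment, N m; "finger_gap": finger opening in mm.
Only numpy, scipy, OpenCV 4.12 (cv2) and the standard library are available. Lean on these libraries where they do the work, as an engineer would, in place of code of your own. Each camera call takes 0.05 s, during which the arm holds its last target.

## Working session

There is one attempt and no reset: what is moved stays moved. The work goes in short steps, Python scripts to look and compute and a shell command to move; the robot and the scene stay as the last step left them, time stands still between calls to the robot, and variables do not carry over. Pictures are saved under pics/ and viewed, and the job is handed in when it is done.

```bash
mkdir -p pics; ls; python3 - <<'E'
from bench import r
import cv2
print(r.sense())
for n in ["scene","top","wrist"]:
    s=r.snapshot(n); cv2.imwrite(f"pics/{n}0.png",s["pixels"][:,:,::-1]); print(n,s["intrinsics"].tolist(),s["extrinsics"].round(4).tolist())
E
```

```text
pics
{'time': 0.0, 'joint_pos': array([-7.40493567e+01,  7.51524712e+00,  8.53310836e+01,  9.67525176e-04,
        8.72631379e+01, -4.89419579e+00]), 'qd': array([ 0.06199971, -0.04459584,  0.07326796, -0.0509815 ,  0.08165685,
        0.04556327]), 'joint_efforts': array([-9.70478577e-04, -5.69403541e+01, -5.00549054e+01, -6.87056090e-04,
        1.49675715e-02, -2.92745847e-05]), 'tool_pos': array([ 213.36059237, -560.169761  ,  230.22571429]), 'tcp_rot': array([-1.79891013e+02, -1.03022283e-02,  2.08447822e+01]), 'ft_force': array([ 0.29748733, -0.06903324,  0.16880369]), 'wrist_torque': array([ 0.03777162, -0.01826625, -0.07901133]), 'finger_gap': 85.4392050837643}
scene [[509.4004701908937, 0.0, 317.541137859055], [0.0, 509.4004701908937, 242.08458746475281], [0.0, 0.0, 1.0]] [[0.4687, -0.5775, 0.6685, -374.2119], [-0.8832, -0.3212, 0.3418, -631.4937], [0.0174, -0.7506, -0.6606, 938.3389], [0.0, 0.0, 0.0, 1.0]]
top [[509.2341890738412, 0.0, 322.8958724685462], [0.0, 509.2341890738412, 243.1294274208931], [0.0, 0.0, 1.0]] [[0.0069, -0.9817, 0.1904, 214.354], [-0.9999, -0.0052, 0.0092, -203.543], [-0.0081, -0.1904, -0.9817, 1396.7563], [0.0, 0.0, 0.0, 1.0]]
wrist [[407.7161750742859, 0.0, 316.62949247510807], [0.0, 407.7161750742859, 238.03085202897884], [0.0, 0.0, 1.0]] [[0.3562, -0.8982, -0.2575, 279.4353], [-0.9344, -0.3427, -0.0969, -536.2374], [-0.0012, 0.2751, -0.9614, 372.4013], [0.0, 0.0, 0.0, 1.0]]
```

View pics/scene0.png

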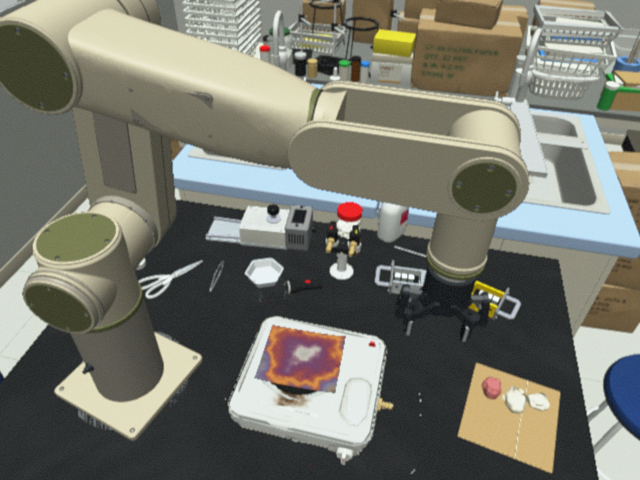

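View pics/top0.png

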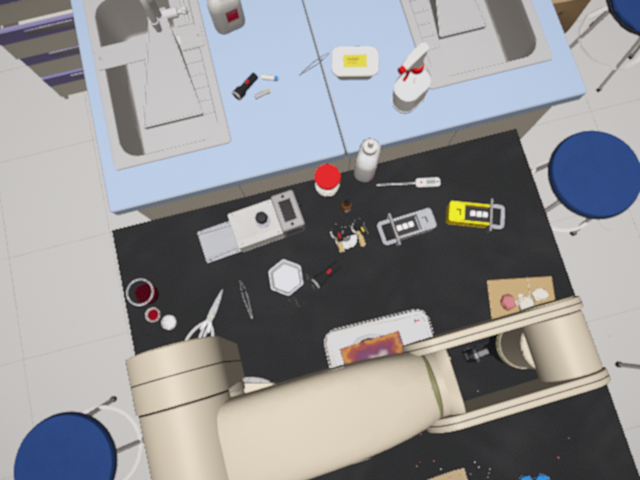

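View pics/wrist0.png

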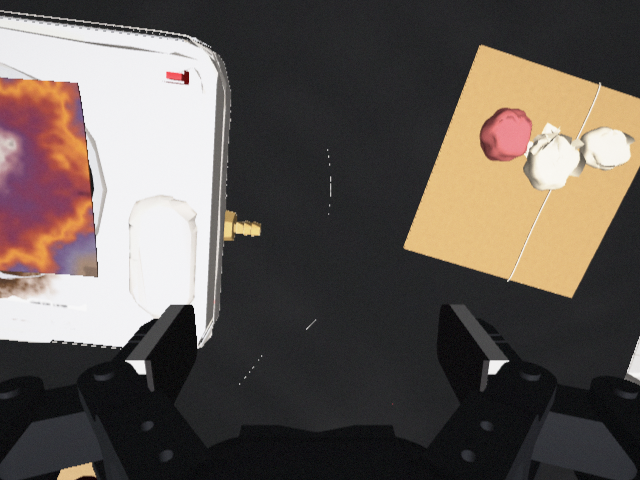

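```bash
python3 - <<'E'
import cv2
t=cv2.imread("pics/top0.png"); s=cv2.imread("pics/scene0.png")
a=cv2.resize(t[180:275,185:345],(800,475),interpolation=cv2.INTER_CUBIC)
b=cv2.resize(t[190:260,360:520],(800,350),interpolation=cv2.INTER_CUBIC)
c=cv2.resize(s[190:320,190:350],(800,650)[:2],interpolation=cv2.INTER_CUBIC)[:600]
d=cv2.resize(s[240:340,360:530],(800,470),interpolation=cv2.INTER_CUBIC)
for n,i in zip("abcd",(a,b,c,d)): cv2.imwrite(f"pics/z0{n}.png",i)
E
```

```text
(no output)
```

View pics/z0a.png

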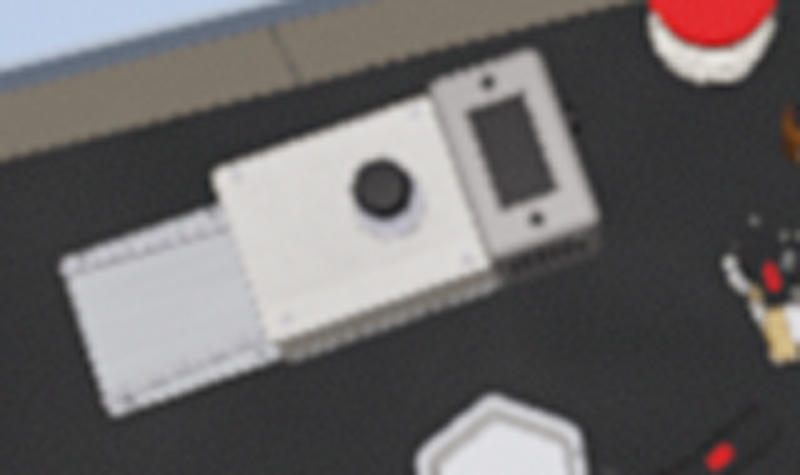

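View pics/z0b.png

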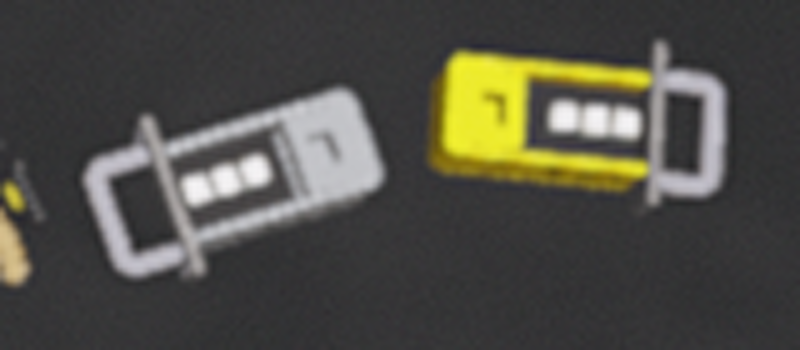

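View pics/z0c.png

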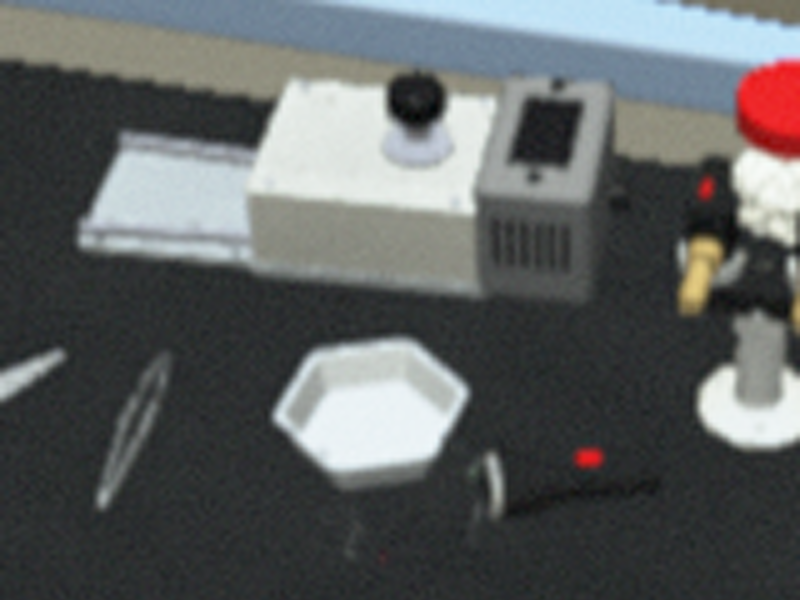

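View pics/z0d.png

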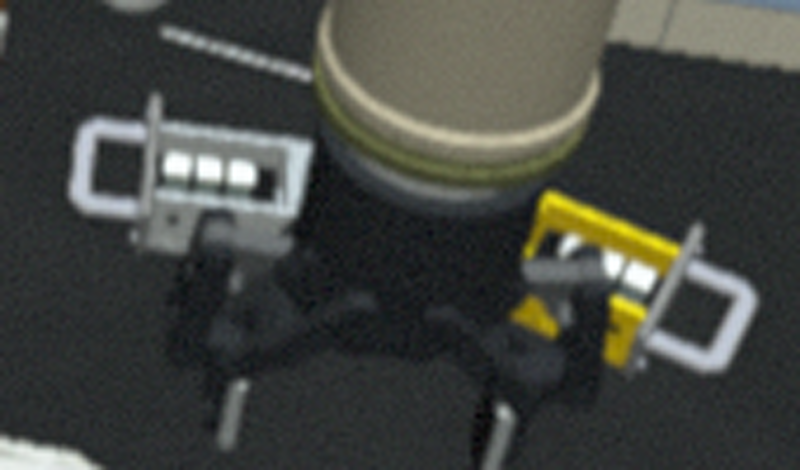

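```bash
cat > h.py <<'E'
import numpy as np, cv2
from bench import r
def ray(s,u,v):
    K,T=np.array(s["intrinsics"]),np.array(s["extrinsics"])
    d=T[:3,:3]@np.linalg.solve(K,[u,v,1.]); return T[:3,3],d/np.linalg.norm(d)
def plane(s,u,v,z):
    o,d=ray(s,u,v); return o+d*(z-o[2])/d[2]
def tri(obs):
    A=np.zeros((3,3));b=np.zeros(3);R=[]
    for s,u,v in obs:
        o,d=ray(s,u,v);P=np.eye(3)-np.outer(d,d);A+=P;b+=P@o;R.append((o,d,P))
    p=np.linalg.solve(A,b); return p,[round(float(np.linalg.norm(P@(p-o))),2) for o,d,P in R]
def proj(s,p):
    K,T=np.array(s["intrinsics"]),np.array(s["extrinsics"])
    c=T[:3,:3].T@(np.array(p)-T[:3,3]); q=K@c; return q[:2]/q[2]
def snap(n,fn):
    s=r.snapshot(n); cv2.imwrite(f"pics/{fn}.png",s["pixels"][:,:,::-1]); np.savez(f"pics/{fn}.npz",**s); return s
def load(fn): return dict(np.load(f"pics/{fn}.npz"))
E
python3 - <<'E'
from h import *
s=snap("top","top1"); c=snap("scene","scene1")
# top crop a scale 5 off (185,180); b scale5 off (360,190); scene c scale5 off(190,190)
A=lambda x,y:(185+x/5,180+y/5); B=lambda x,y:(360+x/5,190+y/5); C=lambda x,y:(190+x/5,190+y/5)
print("knob tri",tri([(s,*A(383,187)),(c,*C(416,95))]))
for n,p,z in [("bedend L",A(63,262),10),("bedend R",A(118,412),10),("roof mouth L",A(213,170),64),("roof mouth R",A(285,335),64),("lamp far L",A(535,50),82),("lamp far R",A(598,222),82)]:
    print(n,plane(s,*p,z).round(1))
for n,p,z in [("nose R",B(383,185),40),("nose L",B(345,92),40),("plate L",B(148,120),45),("plate R",B(197,270),45),("handle L",B(88,170),28),("handle R",B(133,272),28)]:
    print(n,plane(s,*p,z).round(1))
# counter edge, check
print(plane(s,300,170,0))
E
```

```text
knob tri (array([533.93082847, -30.71899124, 100.63645076]), [0.63, 0.63])
bedend L [512.  159.4  10. ]
bedend R [427.5 124.5  10. ]
roof mouth L [551.6  66.9  64. ]
roof mouth R [461.2  24.6  64. ]
lamp far L [ 614.3 -107.2   82. ]
lamp far R [ 519.6 -142.3   82. ]
nose R [ 523.9 -500.4   40. ]
nose L [ 576.2 -481.4   40. ]
plate L [ 558.5 -372.5   45. ]
plate R [ 475.2 -397.4   45. ]
handle L [ 534.3 -341.    28. ]
handle R [ 477.2 -364.8   28. ]
[ 699.07610502 -123.08686245    0.        ]
```

```bash
python3 -m jog '[[1,-0.12,0,0,0,-0.495],[1,-0.12,0,0,0,-0.495],[1,-0.12,0,0,0,-0.495],[1,-0.12,0,0,0,-0.495],[1,-0.12,0,0,0,-0.495],[1,-0.12,0,0,0,-0.495],[1,-0.12,0,0,0,-0.495],[1,-0.12,0,0,0,-0.495],[1,-0.12,0,0,0,-0.495],[1,-0.12,0,0,0,-0.495]]' 1 30; python3 - <<'E'
from h import *
t=load("top1");c=load("scene1")
print("redcap",tri([(t,327,177),(c,350,211)]))
h=cv2.resize(load("top1")["pixels"][130:260,300:400,::-1],(600,780))[:600]; 
cv2.imwrite("pics/z1a.png",h)
print(r.sense()["tool_pos"],r.sense()["tcp_rot"])
E
```

```text
time: 1.25
tool_pos: [436.5, -443.6, 231.0]
tcp_rot: [-180.0, -0.0, 107.2]
ft_force: [-0.3, 0.0, 0.2]
finger_gap: 85.5
redcap (array([ 653.4358047 , -202.3809963 ,   77.74438553]), [1.64, 1.64])
[ 436.50848388 -443.56232902  231.04477295] [-1.79988895e+02 -2.23337254e-02  1.07154871e+02]
```

View pics/z1a.png

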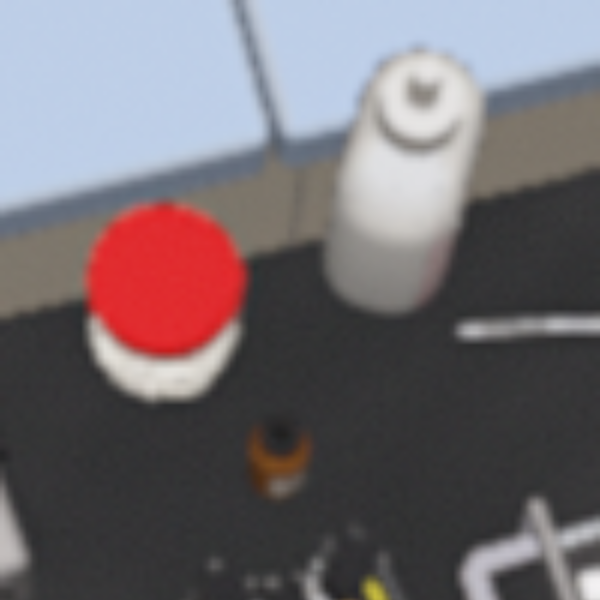

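```bash
python3 -m jog '[[0.08,0.3,0,0,0,-0.01],[0.08,0.3,0,0,0,-0.01],[0.08,0.3,0,0,0,-0.01],[0.08,0.3,0,0,0,-0.01]]'; python3 - <<'E'
from h import *
snap("wrist","w2")
E
```

```text
time: 1.65
tool_pos: [502.7, -402.5, 230.9]
tcp_rot: [-180.0, -0.0, 108.7]
ft_force: [-0.3, -1.3, -0.3]
finger_gap: 85.4
```

View pics/w2.png

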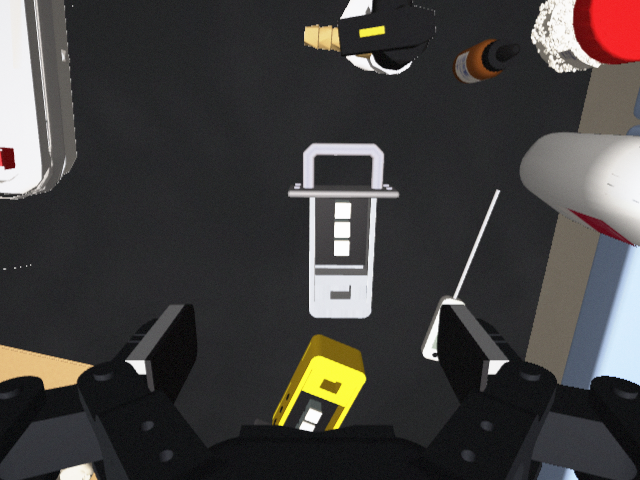

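```bash
python3 -m jog '[[-0.1,-0.3,0,0,0,0],[-0.1,-0.3,0,0,0,0],[-0.1,-0.3,0,0,0,0]]'; python3 - <<'E'
from h import *
snap("wrist","w3"); 
def m(n):
    im=cv2.imread(f"pics/{n}.png"); h=cv2.cvtColor(im,cv2.COLOR_BGR2HSV)
    k=((h[:,:,2]>110)&(h[:,:,1]<70)).astype(np.uint8)
    return im,k
for n in ("w2","w3"):
    im,k=m(n); cs,_=cv2.findContours(k,cv2.RETR_EXTERNAL,cv2.CHAIN_APPROX_SIMPLE)
    for c in cs:
        a=cv2.contourArea(c)
        if 3000<a<25000: print(n,a,cv2.boundingRect(c),cv2.minAreaRect(c))
    cv2.imwrite(f"pics/{n}c.png",cv2.resize(im[120:340,220:480] if n=="w2" else im[60:340,340:600],None,fx=2.2 if n=="w2" else 2.1,fy=2.2 if n=="w2" else 2.1,interpolation=cv2.INTER_CUBIC))
E
```

```text
time: 2.0
tool_pos: [435.4, -453.6, 231.4]
tcp_rot: [-179.9, 0.0, 108.3]
ft_force: [0.3, 0.1, 0.2]
finger_gap: 85.1
w2 8327.0 (288, 190, 111, 129) ((342.3733825683594, 254.28219604492188), (110.04568481445312, 127.64269256591797), 0.5906571745872498)
w2 14144.0 (524, 133, 116, 257) ((581.5, 261.0), (256.0, 115.0), 90.0)
w2 6344.0 (0, 0, 50, 200) ((24.5, 99.5), (199.0, 49.0), 90.0)
w3 10612.5 (387, 108, 114, 182) ((443.5, 198.5), (181.0, 113.0), 90.0)
w3 20813.5 (0, 0, 152, 166) ((75.5, 82.5), (165.0, 151.0), 90.0)
```

View pics/w2c.png

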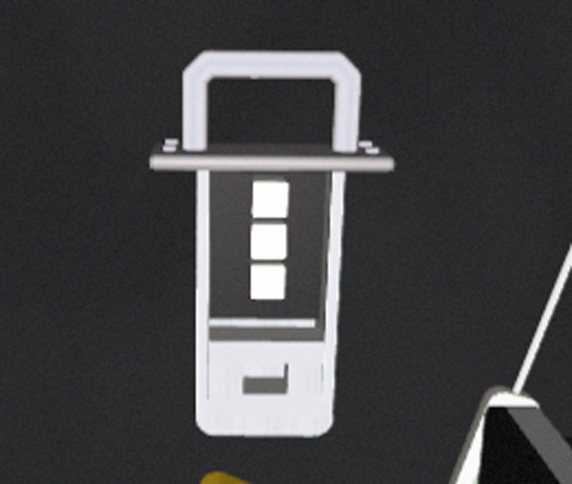

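View pics/w3c.png

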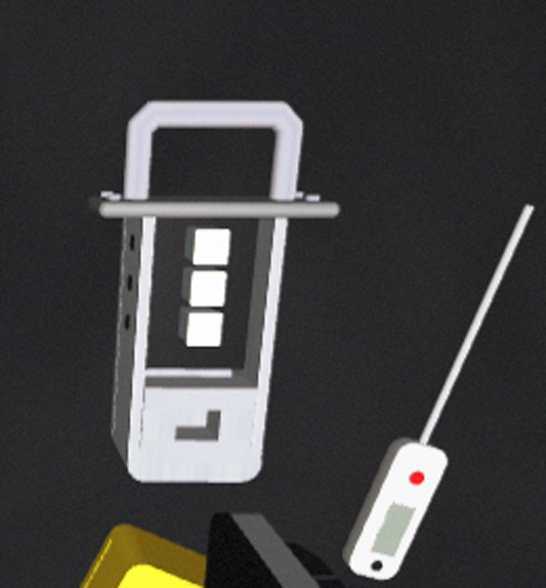

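```bash
python3 - <<'E'
from h import *
a=load("w2");b=load("w3")
A=lambda x,y:(a,220+x/2.2,120+y/2.2); B=lambda x,y:(b,340+x/2.1,60+y/2.1)
P={}
for n,p,q in [("plateR",(393,163),(338,209)),("plateL",(151,162),(102,210)),("noseR",(332,400),(263,447)),("noseL",(197,400),(129,447)),("tip",(264,436),(195,482)),("holeBL",(243,392),(176,439)),("holeBR",(288,392),(220,439)),("holeTR",(288,364),(220,411)),("barL",(205,66),(150,114)),("barR",(340,65),(285,114))]:
    p,e=tri([A(*p),B(*q)]);P[n]=p;print(n,p.round(1),e)
for s,n in((A,"w2"),):
  for q in [(197,200),(197,400),(345,190),(332,400)]:print(plane(*s(*q),40).round(1))
print([np.linalg.norm(P["plateR"]-P["plateL"]),np.linalg.norm(P["noseR"]-P["noseL"])])
E
```

```text
plateR [ 562.8 -369.8   43.1] [0.07, 0.07]
plateL [ 477.7 -398.3   43.5] [0.17, 0.17]
noseR [ 576.1 -467.6   41.3] [0.27, 0.27]
noseL [ 524.8 -486.3   38. ] [0.02, 0.02]
tip [ 555.1 -490.6   42.6] [0.07, 0.07]
holeBL [ 541.  -476.    40.5] [0.13, 0.13]
holeBR [ 558.2 -470.2   40.6] [0.18, 0.18]
holeTR [ 554.5 -459.6   38. ] [0.05, 0.05]
barL [ 485.4 -359.3   28.4] [0.43, 0.43]
barR [ 533.2 -343.    32.1] [0.1, 0.1]
[ 498.5 -407.    40. ]
[ 524.5 -485.4   40. ]
[ 550.2 -385.5   40. ]
[ 576.3 -467.9   40. ]
[np.float64(89.74519744175952), np.float64(54.654095300858025)]
```

```bash
python3 -m jog '[[0.9,0.5,-0.1,0,0,0],[0.9,0.5,-0.1,0,0,0],[0.9,0.5,-0.1,0,0,0],[0.9,0.5,-0.1,0,0,0],[0.9,0.5,-0.1,0,0,0],[0.9,0.5,-0.1,0,0,0]]';python3 -m jog '[[0.75,0.36,0,0,0,-0.01],[0.75,0.36,0,0,0,-0.01],[0.75,0.36,0,0,0,-0.01],[0.75,0.36,0,0,0,-0.01],[0.75,0.36,0,0,0,-0.01],[0.75,0.36,0,0,0,-0.01]]'; python3 - <<'E'
from h import *
snap("wrist","w4")
E
```

```text
time: 2.65
tool_pos: [487.3, -192.7, 257.4]
tcp_rot: [179.9, -0.0, 108.8]
ft_force: [0.2, -0.1, 0.3]
finger_gap: 85.6
time: 3.25
tool_pos: [511.8, 10.2, 256.3]
tcp_rot: [-180.0, 0.0, 110.6]
ft_force: [0.3, -0.5, 0.2]
finger_gap: 85.6
```

View pics/w4.png

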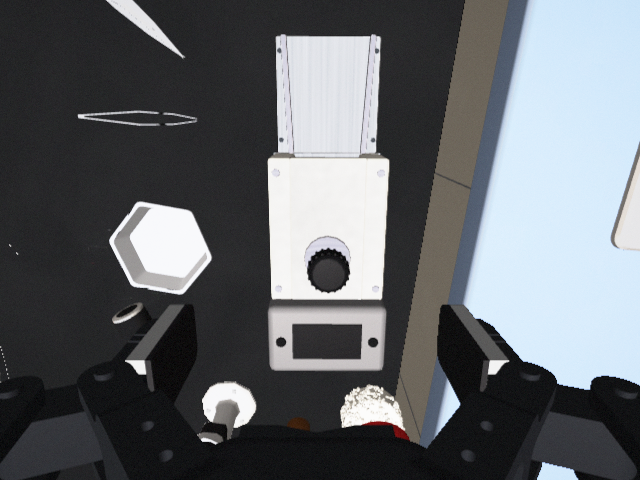

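```bash
python3 -m jog '[[-0.1,-0.3,0.1,0,0,0],[-0.1,-0.3,0.1,0,0,0],[-0.1,-0.3,0.1,0,0,0]]'; python3 - <<'E'
from h import *
snap("wrist","w5")
for n,(x,y,w,h) in (("w4",(250,20,150,300)),("w5",(320,0,180,320))):
    im=cv2.imread(f"pics/{n}.png")[y:y+h,x:x+w]
    cv2.imwrite(f"pics/{n}c.png",cv2.resize(im[:h//2+20],None,fx=3.2,fy=3.2,interpolation=cv2.INTER_CUBIC))
    cv2.imwrite(f"pics/{n}d.png",cv2.resize(im[h//2-20:],None,fx=3.2,fy=3.2,interpolation=cv2.INTER_CUBIC))
E
```

```text
time: 3.6
tool_pos: [446.8, -44.0, 229.0]
tcp_rot: [-179.7, -0.1, 110.1]
ft_force: [0.9, -0.1, 0.7]
finger_gap: 85.4
```

View pics/w4c.png

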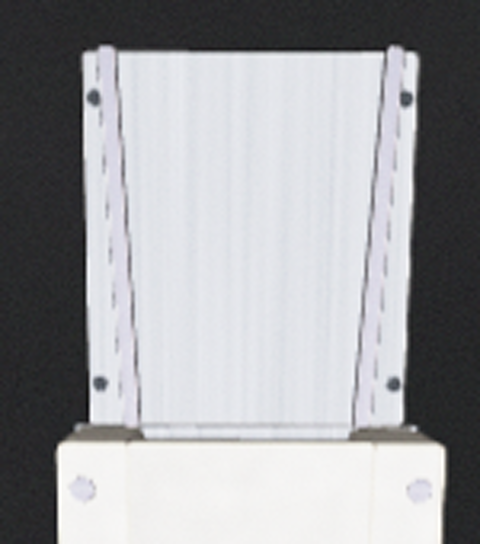

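View pics/w4d.png

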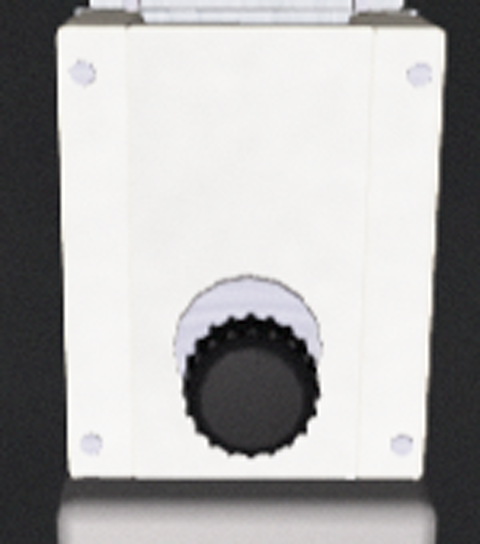

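View pics/w5c.png

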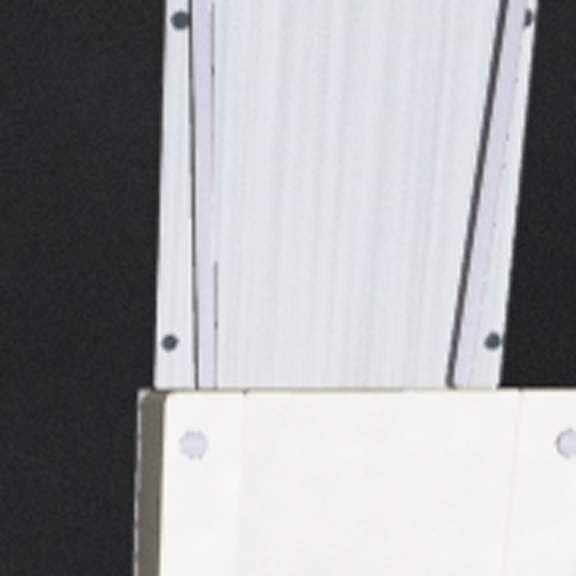

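View pics/w5d.png

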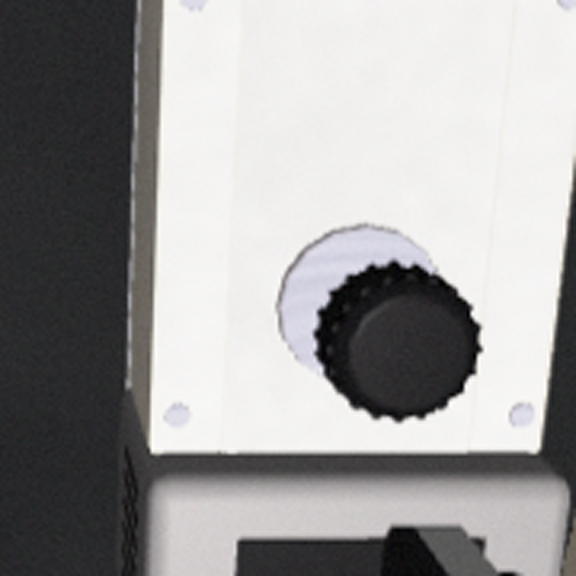

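```bash
python3 - <<'E'
from h import *
a=load("w4");b=load("w5")
A=lambda d,x,y:(a,250+x/3.2,(150 if d else 20)+y/3.2); B=lambda d,x,y:(b,320+x/3.2,(140 if d else 0)+y/3.2)
P={}
for n,p,q in [("knob",(1,252,402),(1,409,354)),("rNL",(0,83,490),(0,193,445)),("rNR",(0,420,490),(0,570,443)),("rFL",(1,91,443),(1,177,414)),("rFR",(1,402,444),(1,522,415)),
 ("bTL",(0,93,98),(0,180,20)),("bTR",(0,406,98),(0,528,18)),("bBL",(0,99,384),(0,169,342)),("bBR",(0,394,384),(0,493,341)),("roofcornFL",(1,69,478),(1,151,453)),("roofFR",(1,424,478),(1,541,453))]:
    p,e=tri([A(*p),B(*q)]);P[n]=p;print(n,p.round(1),e)
m=lambda *k:np.mean([P[i] for i in k],0)
print("roof N,F",m("rNL","rNR"),m("rFL","rFR")); print("bed T,B",m("bTL","bTR"),m("bBL","bBR"))
d=m("rFL","rFR")-m("bTL","bTR"); print("yaw long",np.degrees(np.arctan2(d[1],d[0])))
for i,j in (("rNL","rNR"),("rFL","rFR"),("bTL","bTR"),("bBL","bBR")):
    v=P[j]-P[i]; print("yaw",np.degrees(np.arctan2(v[1],v[0]))-90,np.linalg.norm(v))
# planes: bed end corners and roof edge in w4
for n,q,z in [("bedendL",(0,82,52),10),("bedendR",(0,419,52),10),("roofNL",(0,56,442),64),("roofNR",(0,446,442),64),("roofFL",(1,69,478),64),("roofFR",(1,424,478),64)]: print(n,plane(*A(*q),z).round(1))
E
```

```text
knob [536.7 -28.4 104.9] [0.33, 0.33]
rNL [471.1  25.   62.6] [0.13, 0.13]
rNR [551.9  55.2  62.9] [0.01, 0.01]
rFL [506.4 -70.4  63.1] [0.1, 0.1]
rFR [587.3 -40.5  63.4] [0.14, 0.14]
bTL [436.7 118.7  11.7] [0.01, 0.01]
bTR [516.5 148.4  12.4] [0.2, 0.2]
bBL [463.   47.7  11.2] [0.16, 0.16]
bBR [543.1  77.6   9.6] [0.01, 0.01]
roofcornFL [504.1 -82.2  63.9] [0.12, 0.12]
roofFR [597.8 -48.6  61. ] [0.08, 0.08]
roof N,F [511.54361844  40.09746043  62.73484749] [546.85928527 -55.47010009  63.27820366]
bed T,B [476.59065189 133.52282162  12.0617605 ] [503.02009192  62.65528237  10.38637504]
yaw long -69.60458209687523
yaw -69.46564449340113 86.27430833325519
yaw -69.6934652278543 86.2133832009539
yaw -69.5973464882448 85.22046462638406
yaw -69.558845291621 85.4777671768029
bedendL [429.9 128.7  10. ]
bedendR [515.4 160.8  10. ]
roofNL [461.   34.1  64. ]
roofNR [553.1  68.7  64. ]
roofFL [504.1 -82.2  64. ]
roofFR [596.8 -47.5  64. ]
```

```bash
python3 -m jog '[[-0.067,0.36,0.1,0,0,0],[-0.067,0.36,0.1,0,0,0],[-0.067,0.36,0.37,0,0,0],[-0.067,0.36,0.37,0,0,0],[-0.067,0.36,0.37,0,0,0],[-0.067,0.36,0.37,0,0,0]]' 0.6 40; python3 - <<'E'
from h import *
s=snap("wrist","w6"); q=r.sense();print(q["tool_pos"],q["tcp_rot"],r.sense()["tool_pos"])
E
```

```text
time: 4.25
tool_pos: [541.0, -25.6, 139.6]
tcp_rot: [180.0, 0.0, 110.3]
ft_force: [-0.2, -0.8, 0.4]
finger_gap: 51.2
[541.66044602 -25.64371515 140.78151355] [1.79857093e+02 7.78855452e-02 1.10336514e+02] [541.66044602 -25.64371515 140.78151355]
```

View pics/w6.png

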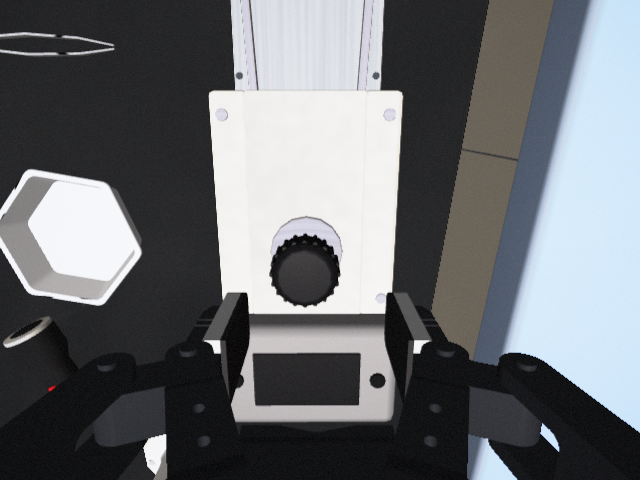

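```bash
python3 -m jog '[[-0.005,-0.02,0.05,0,0,0],[-0.005,-0.02,0.15,0,0,0],[-0.005,-0.02,0.2,0,0,0],[-0.005,-0.02,0.25,0,0,0],[-0.005,-0.02,0.25,0,0,0]]' 0.6 40; python3 - <<'E'
from h import *
s=snap("wrist","w7"); q=r.sense();print(q["tool_pos"],q["tcp_rot"],q["ft_force"])
E
```

```text
time: 4.8
tool_pos: [534.8, -27.7, 74.6]
tcp_rot: [-179.9, -0.1, 110.4]
ft_force: [0.3, 0.4, 0.4]
finger_gap: 51.4
[535.499336   -27.79799365  75.74269733] [-1.79933050e+02 -3.58650875e-02  1.10387657e+02] [ 0.17198594  0.427389   -0.16460521]
```

View pics/w7.png

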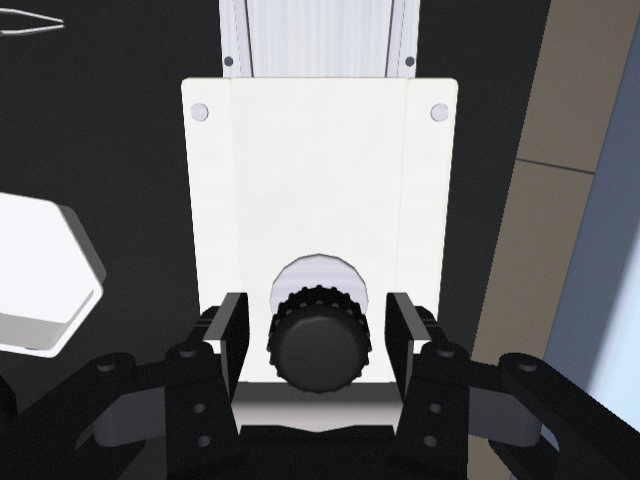

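```bash
python3 -m jog '[[0,0,-0.01,0,0,0],[0,0,-0.01,0,0,0],[0,0,-0.01,0,0,0],[0,0,-0.01,0,0,0],[0,0,-0.01,0,0,0],[0,0,-0.01,0,0,0],[0,0,-0.01,0,0,0]]' 0 70; python3 - <<'E'
from h import *
s=snap("wrist","w8"); q=r.sense();print(q["tool_pos"],q["ft_force"],q["finger_gap"])
E
```

```text
time: 5.55
tool_pos: [536.1, -28.2, 80.6]
tcp_rot: [-180.0, 0.0, 110.4]
ft_force: [-8.2, -0.6, 8.6]
finger_gap: 30.3
[536.14107268 -28.20537246  80.64795591] [-8.21435834 -0.09387307  9.27602604] 30.003536442016095
```

View pics/w8.png

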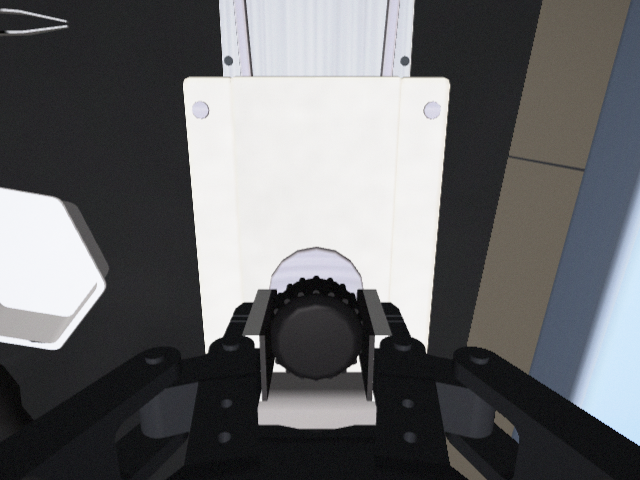

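```bash
python3 -m jog '[[0,0,-0.02,0,0,0],[0,0,-0.04,0,0,0],[0,0,-0.06,0,0,0],[0,0,-0.07,0,0,0],[0,0,-0.08,0,0,0],[0,0,-0.08,0,0,0]]'; python3 - <<'E'
from h import *
s=snap("wrist","w9"); q=r.sense();print(q["tool_pos"],q["ft_force"],q["finger_gap"])
E
```

```text
time: 6.2
tool_pos: [536.0, -28.1, 99.8]
tcp_rot: [-180.0, 0.0, 110.4]
ft_force: [-5.1, -3.5, 2.0]
finger_gap: 30.0
[535.99873178 -28.15457504  99.81152312] [-5.04434061 -2.88862468  2.37174785] 29.8584355118467
```

View pics/w9.png

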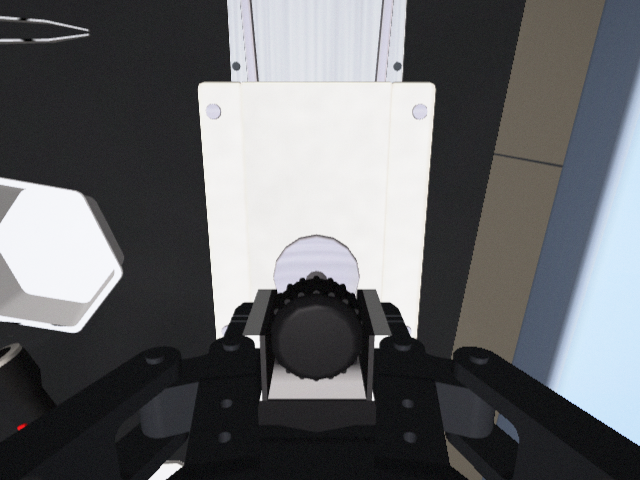

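```bash
python3 -m jog '[[0,0,0,0,0,0],[0,0,0,0,0,0],[0,0,0,0,0,0],[0,0,0,0,0,0]]' 0.65; python3 -m jog '[[0,0,-0.2,0,0,0],[0,0,-0.4,0,0,0],[0,0,-0.55,0,0,0],[0,0,-0.55,0,0,0],[0,0,-0.55,0,0,0]]'; python3 - <<'E'
from h import *
s=snap("wrist","w10"); q=r.sense();print(q["tool_pos"],q["ft_force"],q["finger_gap"]); c=snap("scene","s10");cv2.imwrite("pics/s10c.png",cv2.resize(c["pixels"][190:270,190:350,::-1],(800,400)))
print(proj(s,(537,-28.5,106)),proj(s,(537,-28.5,125)))
E
```

```text
time: 6.65
tool_pos: [536.4, -27.7, 99.2]
tcp_rot: [180.0, 0.0, 110.4]
ft_force: [0.2, 0.5, -0.1]
finger_gap: 55.7
time: 7.15
tool_pos: [536.9, -27.8, 237.6]
tcp_rot: [179.8, 0.1, 110.4]
ft_force: [-0.7, 0.2, 0.0]
finger_gap: 55.6
[535.87852057 -27.7440812  235.79890646] [-0.55502531  0.13503351 -0.20778339] 55.66023633685381
[315.23090295 225.46477111] [315.22292726 232.73390048]
```

View pics/w10.png

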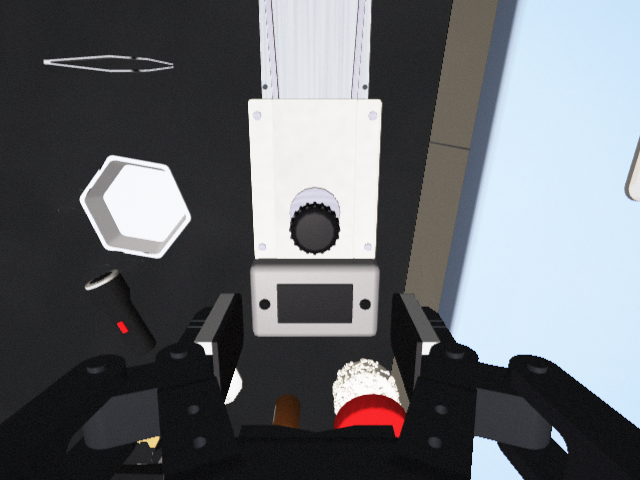

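View pics/s10c.png

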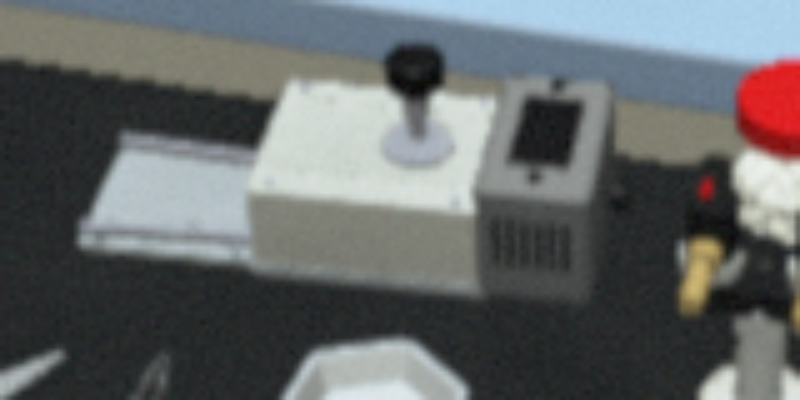

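```bash
python3 -m jog '[[-0.8,-0.3,-0.1,0,0,0],[-0.8,-0.3,-0.1,0,0,0],[-0.8,-0.3,-0.1,0,0,0],[-0.8,-0.3,-0.1,0,0,0],[-0.8,-0.3,-0.1,0,0,0],[-0.8,-0.3,-0.1,0,0,0]]' 1;python3 -m jog '[[-0.717,-0.265,0,0,0,0.012],[-0.717,-0.265,0,0,0,0.012],[-0.717,-0.265,0,0,0,0.012],[-0.717,-0.265,0,0,0,0.012],[-0.717,-0.265,0.2,0,0,0.012],[-0.717,-0.265,0.5,0,0,0.012],[-0.717,-0.265,0.55,0,0,0.012],[-0.717,-0.265,0.55,0,0,0.012]]'; python3 - <<'E'
from h import *
snap("wrist","w11"); q=r.sense();print(q["tool_pos"],q["tcp_rot"])
E
```

```text
time: 7.85
tool_pos: [534.3, -243.4, 259.2]
tcp_rot: [-179.9, -0.1, 110.2]
ft_force: [0.0, 0.7, 0.5]
finger_gap: 85.5
time: 8.65
tool_pos: [532.1, -426.7, 113.9]
tcp_rot: [-179.6, -0.8, 108.3]
ft_force: [-1.0, 0.7, -1.5]
finger_gap: 85.6
[ 533.92377387 -428.62038096  118.75942599] [-179.75106511   -0.5048921   108.30318964]
```

View pics/w11.png

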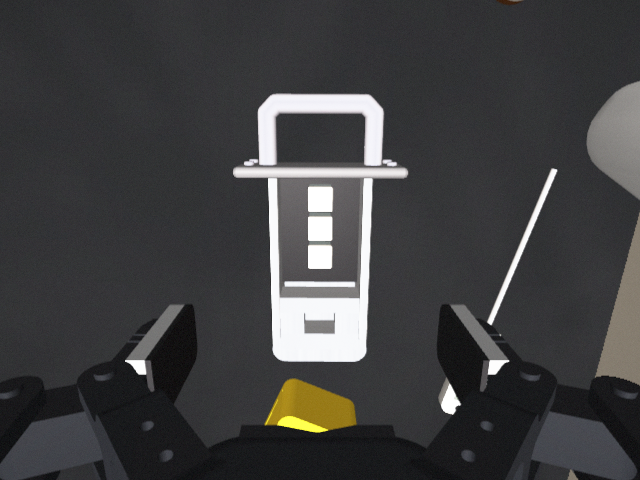

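```bash
python3 -m jog '[[0,0,0,0,0,0],[0,0,0,0,0,0]]'; python3 - <<'E'
from h import *
q=r.sense();print(q["tool_pos"],q["tcp_rot"])
b=load("w3");d=np.array([.3123,-.95]);o=np.array([538.2,-439]);n=np.array([.95,.3123])
for nm,u,v,z in [("th tip",340+530/2.1,60+207/2.1,3),("th neck",340+422/2.1,60+445/2.1,5),("thL",340+385/2.1,60+445/2.1,10),("thR",340+446/2.1,60+465/2.1,10),("thbotL",340+345/2.1,60+565/2.1,10),("yel",340+120/2.1,60+525/2.1,40),("yel0",340+80/2.1,60+585/2.1,40)]:
    p=plane(b,u,v,z)[:2]; print(nm,p.round(1),"car x,y(tool y)",((p-o)@d).round(1),((p-o)@n).round(1))
s=snap("wrist","w12")
# recheck: carriage pts in this view at known heights
for nm,p in [("origin top",(*o,40)),("tip",(*(o+55*d),40)),("plate mid in",(*(o-55*d),45)),("sideR nose",(*(o+45*d+28*n),40)),("sideL",(*(o+45*d-28*n),40)),("sideR rear",(*(o-50*d+28*n),40)),("sideL rear",(*(o-50*d-28*n),40)),("hole",(*(o+30*d),40))]: print(nm,proj(s,p).round(1))
im=cv2.imread("pics/w12.png")[80:380,220:420];cv2.imwrite("pics/w12c.png",cv2.resize(im,None,fx=2,fy=2,interpolation=cv2.INTER_CUBIC))
E
```

```text
time: 8.9
tool_pos: [537.7, -433.4, 127.8]
tcp_rot: [179.8, 0.3, 108.3]
ft_force: [-0.1, 0.4, 1.2]
finger_gap: 85.4
[ 537.72345728 -433.39135721  127.77354176] [179.84209727   0.27437645 108.26825929]
th tip [ 658.1 -341.3] car x,y(tool y) -55.4 144.5
th neck [ 662.7 -452.8] car x,y(tool y) 52.0 114.0
thL [ 643.5 -457.1] car x,y(tool y) 50.1 94.4
thR [ 674.2 -457.2] car x,y(tool y) 59.7 123.5
thbotL [ 652.6 -517.7] car x,y(tool y) 110.5 84.1
yel [ 533.6 -519.9] car x,y(tool y) 75.4 -29.7
yel0 [ 527.5 -552.1] car x,y(tool y) 104.2 -45.5
origin top [313.2 251.2]
tip [313.2 334.2]
plate mid in [313.  157.7]
sideR nose [358.1 319.9]
sideL [268.3 319.9]
sideR rear [363.3 166.1]
sideL rear [262.9 165.9]
hole [313.2 297.8]
```

View pics/w12c.png

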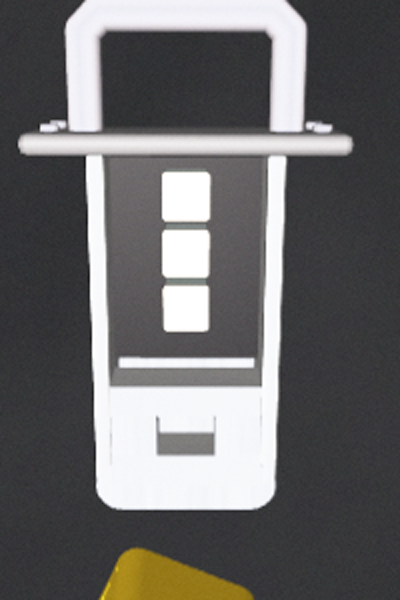

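```bash
python3 -m jog '[[0.006,-0.005,0.1,0,0,0],[0.006,-0.005,0.2,0,0,0],[0.006,-0.005,0.3,0,0,0],[0.006,-0.005,0.4,0,0,0],[0.006,-0.005,0.44,0,0,0],[0.006,-0.005,0.455,0,0,0],[0.006,-0.005,0.455,0,0,0],[0.006,-0.005,0.455,0,0,0]]'; python3 - <<'E'
from h import *
q=r.sense();print(q["tool_pos"],q["tcp_rot"],q["ft_force"])
E
```

```text
time: 9.75
tool_pos: [535.2, -432.5, 12.2]
tcp_rot: [179.9, 0.2, 108.2]
ft_force: [-0.1, 0.6, 0.5]
finger_gap: 85.6
[ 535.19727695 -432.54045077   12.22581632] [1.79915192e+02 1.53712859e-01 1.08223263e+02] [-0.08235499  0.61385934  0.53807721]
```

```bash
python3 -m jog '[[0,0,0,0,0,0],[0,0,0,0,0,0],[0,0,0,0,0,0],[0,0,0,0,0,0],[0,0,0,0,0,0],[0,0,0,0,0,0],[0,0,0,0,0,0]]' 0 60; python3 -m jog '[[0,0,-0.02,0,0,0],[0,0,-0.06,0,0,0],[0,0,-0.1,0,0,0],[0,0,-0.2,0,0,0],[0,0,-0.2,0,0,0]]'; python3 - <<'E'
from h import *
q=r.sense();print(q["tool_pos"],q["tcp_rot"],q["ft_force"],q["wrist_torque"],q["finger_gap"])
snap("wrist","w13");c=snap("scene","s13");cv2.imwrite("pics/s13c.png",cv2.resize(c["pixels"][210:320,350:530,::-1],None,fx=4,fy=4))
E
```

```text
time: 10.45
tool_pos: [534.9, -432.1, 11.5]
tcp_rot: [179.9, 0.1, 108.2]
ft_force: [0.2, 1.0, 5.7]
finger_gap: 54.6
time: 10.95
tool_pos: [536.3, -433.5, 64.9]
tcp_rot: [179.8, 0.4, 108.2]
ft_force: [0.9, -1.5, -2.6]
finger_gap: 54.9
[ 536.26673808 -433.54879571   64.91296411] [179.80746471   0.35383673 108.22699857] [ 0.90211545 -1.51311843 -2.61694852] [-0.1020452  -0.06219482 -0.01628345] 54.869273123907234
```

View pics/w13.png

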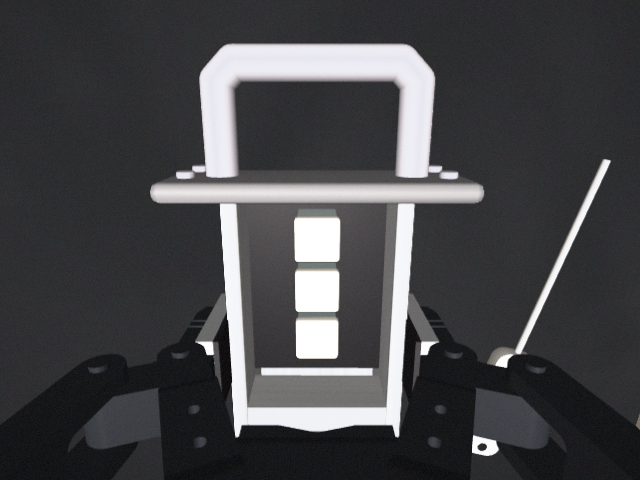

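View pics/s13c.png

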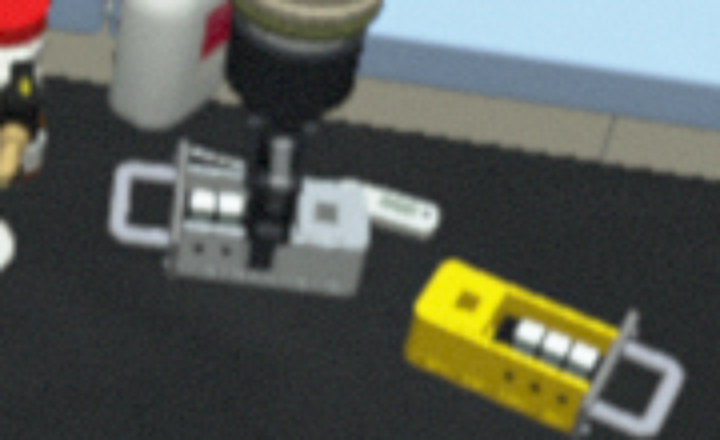

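```bash
python3 - <<'E'
from h import *
c=load("scene1");t=load("top1");w=load("w4")
b=plane(c,342,272,3);print("base scene",b, "base w4",plane(w,229,400,3))
for z in (50,100,150,200,250): print(z,proj(c,(b[0],b[1],z)),proj(t,(b[0],b[1],z)))
bb=plane(t,365,183,0);print("bottle base",bb)
for z in (100,150,200,250): print(z,proj(t,(bb[0],bb[1],z)))
im=np.hstack([cv2.resize(c["pixels"][190:290,300:420,::-1],(400,333)),cv2.resize(t["pixels"][140:260,300:400,::-1],(400,480))[:333]])
cv2.imwrite("pics/z14.png",im)
E
```

```text
base scene [ 499.00400069 -258.74087425    3.        ] base w4 [ 501.99485229 -245.97078979    3.        ]
50 [342.90547748 258.87037955] [348.07846799 234.73762531]
100 [343.9175475  244.19514417] [348.8551368  230.77216202]
150 [344.98388815 228.7329727 ] [349.69148312 226.50200123]
200 [346.10898498 212.418824  ] [350.59466002 221.89062141]
250 [347.29783182 195.18028622] [351.57301129 216.89542139]
bottle base [ 6.60911001e+02 -3.09508283e+02  2.27373675e-13]
100 [367.7426897  171.50379733]
150 [369.2684229  165.10856492]
200 [370.91313411 158.21462667]
250 [372.691305   150.76128153]
```

View pics/z14.png

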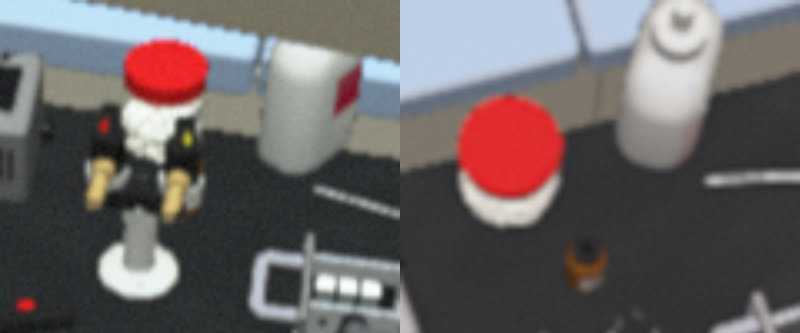

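```bash
python3 -m jog '[[0,0,-0.08,0,0,0],[0,0,-0.18,0,0,0],[0,0,-0.28,0,0,0],[0,0,-0.38,0,0,0],[0,0,-0.48,0,0,0],[0,0,-0.58,0,0,0],[0,0,-0.68,0,0,0],[0,0,-0.75,0,0,0],[0,0,-0.8,0,0,0],[0,0,-0.8,0,0,0]]'; python3 - <<'E'
from h import *
q=r.sense();p=q["tool_pos"];print(p,q["tcp_rot"],q["ft_force"],q["finger_gap"])
y=np.radians(q["tcp_rot"][2]); d=np.array([484.3,113.3])-p[:2]; x=np.array([np.cos(y),np.sin(y)]);n=np.array([np.sin(y),-np.cos(y)])
print(d@x/250,d@n/250,(110.4-q["tcp_rot"][2])/180)
E
```

```text
time: 12.05
tool_pos: [534.6, -432.0, 261.3]
tcp_rot: [179.9, 0.1, 108.2]
ft_force: [-0.0, -0.3, -3.2]
finger_gap: 55.1
[ 534.57735581 -431.95693107  261.29241915] [1.79942761e+02 1.05589597e-01 1.08227202e+02] [-0.00437033 -0.32842313 -3.21109887] 55.09515185936316
2.1344959255886593 0.4911762187563093 0.012071100675224263
```

```bash
python3 -m jog '[[0.05,0.01,0,0,0,0],[0.15,0.03,0,0,0,0],[0.27,0.06,0,0,0,0],[0.4,0.09,0,0,0,0],[0.53,0.12,0,0,0,0],[0.66,0.15,0,0,0,0],[0.8,0.18,0,0,0,0],[0.94,0.21,0,0,0,0]]'; python3 -m jog '[[0.13,0.03,0,0,0,-0.002],[0.26,0.06,0,0,0,-0.004],[0.39,0.09,0,0,0,-0.006],[0.52,0.12,0,0,0,-0.008],[0.64,0.15,0,0,0,-0.01],[0.74,0.17,0,0,0,-0.012],[0.82,0.19,0,0,0,-0.012],[0.87,0.2,0,0,0,-0.012],[0.9,0.2,0,0,0,-0.012],[0.9,0.2,0,0,0,-0.012]]'; python3 - <<'E'
from h import *
q=r.sense();p=q["tool_pos"];print(p,q["tcp_rot"],q["ft_force"],q["finger_gap"])
y=np.radians(q["tcp_rot"][2]); d=np.array([484.3,113.3])-p[:2]; x=np.array([np.cos(y),np.sin(y)]);n=np.array([np.sin(y),-np.cos(y)])
print(d@x/250,d@n/250,(110.4-q["tcp_rot"][2])/180)
E
```

```text
time: 12.85
tool_pos: [509.4, -190.2, 257.7]
tcp_rot: [-179.9, -0.1, 108.2]
ft_force: [1.1, 0.1, -3.8]
finger_gap: 55.4
time: 13.85
tool_pos: [487.1, 37.8, 259.3]
tcp_rot: [-179.9, -0.0, 110.4]
ft_force: [0.2, -0.2, -4.2]
finger_gap: 55.1
[487.13329522  37.84405286 259.30793314] [-1.79938265e+02 -1.95436519e-02  1.10436182e+02] [ 0.22259539 -0.21671746 -4.22112643] 55.10932192130672
0.28678464436062 0.09476607031908044 -0.0002010097419193989
```

```bash
python3 -m jog '[[0.08,0.03,0,0,0,0],[0.18,0.06,0.05,0,0,0],[0.26,0.085,0.12,0,0,0],[0.3,0.095,0.22,0,0,0],[0.31,0.095,0.34,0,0,0],[0.31,0.095,0.46,0,0,0],[0.31,0.095,0.58,0,0,0],[0.31,0.095,0.68,0,0,0],[0.31,0.095,0.74,0,0,0],[0.31,0.095,0.74,0,0,0]]';  python3 -m jog '[[0,0,0,0,0,0]]'; python3 - <<'E'
from h import *
q=r.sense();p=q["tool_pos"];print(p,q["tcp_rot"],q["ft_force"],q["finger_gap"])
y=np.radians(q["tcp_rot"][2]); d=np.array([482.2,119])-p[:2]; x=np.array([np.cos(y),np.sin(y)]);n=np.array([np.sin(y),-np.cos(y)])
print(d@x,d@n)
snap("wrist","w15");c=snap("scene","s15");cv2.imwrite("pics/s15c.png",cv2.resize(c["pixels"][180:300,190:350,::-1],None,fx=5,fy=5))
E
```

```text
time: 14.85
tool_pos: [480.7, 117.0, 72.0]
tcp_rot: [-179.7, -0.0, 110.3]
ft_force: [-1.0, -0.7, -4.5]
finger_gap: 55.0
time: 14.95
tool_pos: [483.0, 117.6, 75.2]
tcp_rot: [-180.0, 0.0, 110.3]
ft_force: [-0.5, -0.3, -3.4]
finger_gap: 54.9
[483.03429503 117.6494686   75.22382074] [-1.79974020e+02  8.45933573e-03  1.10334350e+02] [-0.50995406 -0.33614025 -3.39646835] 54.8562673429486
1.5562830712183227 -0.3129956149921976
```

View pics/w15.png

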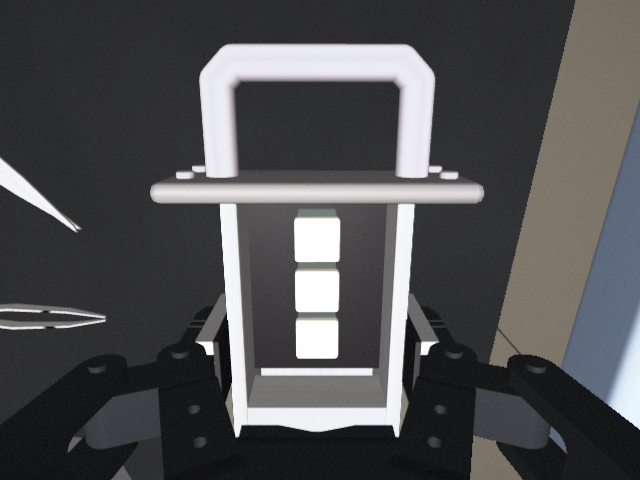

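View pics/s15c.png

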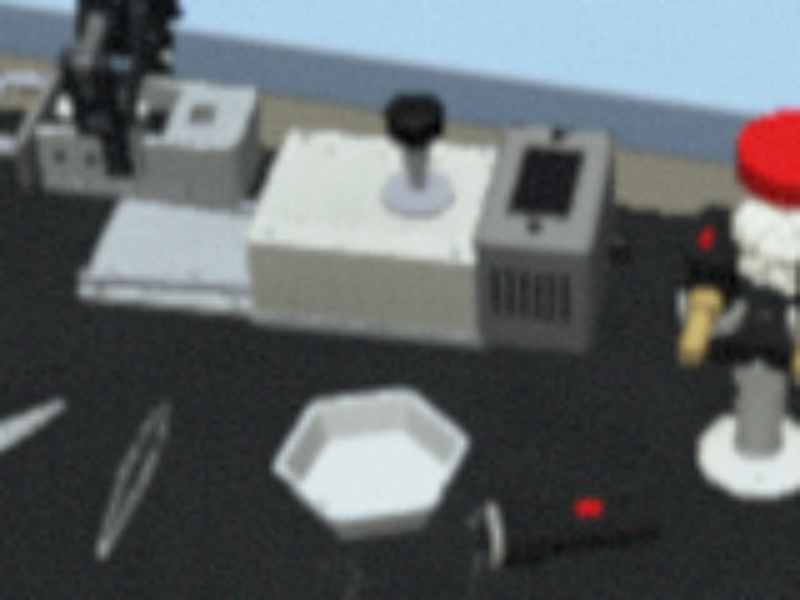

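```bash
python3 -m jog '[[0.004,0,0.06,0,0,0],[0.004,0,0.12,0,0,0],[0.004,0,0.17,0,0,0],[0.004,0,0.19,0,0,0],[0.004,0,0.194,0,0,0],[0.004,0,0.198,0,0,0],[0.004,0,0.198,0,0,0],[0.004,0,0.198,0,0,0]]'; python3 -m jog '[[0,0,0.004,0,0,0],[0,0,0.008,0,0,0],[0,0,0.008,0,0,0]]'
```

```text
time: 15.85
tool_pos: [483.0, 119.4, 26.2]
tcp_rot: [179.9, 0.0, 110.4]
ft_force: [-0.7, -0.2, -3.6]
finger_gap: 55.1
time: 16.15
tool_pos: [482.4, 119.3, 23.4]
tcp_rot: [-180.0, -0.0, 110.4]
ft_force: [0.3, -0.4, -4.2]
finger_gap: 54.9
```

```bash
python3 -m jog '[[0,0,0.003,0,0,0],[0,0,0.006,0,0,0],[0,0,0.006,0,0,0]]'; python3 - <<'E'
from h import *
q=r.sense();print(q["ft_force"],q["tool_pos"])
c=snap("scene","s16");cv2.imwrite("pics/s16c.png",cv2.resize(c["pixels"][190:290,190:350,::-1],None,fx=5,fy=5,interpolation=cv2.INTER_CUBIC))
E
```

```text
time: 16.45
tool_pos: [482.3, 119.3, 21.8]
tcp_rot: [-180.0, -0.0, 110.4]
ft_force: [-0.7, -0.8, -4.4]
finger_gap: 55.0
[-0.66106334 -0.84912414 -4.35647031] [482.32529124 119.31273708  21.8437108 ]
```

View pics/s16c.png

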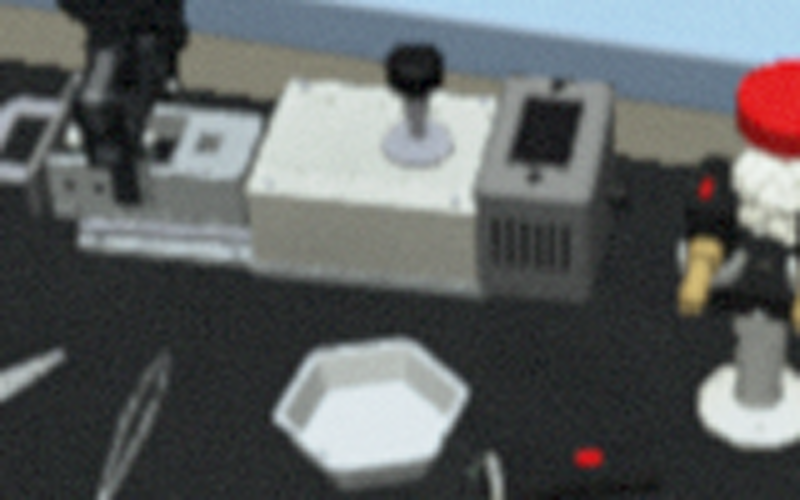

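```bash
python3 -m jog '[[0,0,0.003,0,0,0],[0,0,0.006,0,0,0],[0,0,0.006,0,0,0]]'
```

```text
time: 16.8
tool_pos: [482.6, 119.3, 21.4]
tcp_rot: [-180.0, 0.0, 110.4]
ft_force: [-5.5, -0.2, 6.2]
finger_gap: 54.8
```

```bash
python3 -m jog '[[0,0,-0.003,0,0,0],[0,0,-0.003,0,0,0],[0,0,-0.003,0,0,0],[0,0,-0.003,0,0,0]]' 0.85; python3 -m jog '[[0,0,-0.1,0,0,0],[0,0,-0.2,0,0,0],[0,0,-0.3,0,0,0],[0.04,0,-0.44,0,0,0],[0.08,0,-0.52,0,0,0],[0.08,0,-0.52,0,0,0],[0.08,0,-0.52,0,0,0]]';python3 - <<'E'
from h import *
s=snap("wrist","w17");c=snap("scene","s17");cv2.imwrite("pics/s17c.png",cv2.resize(c["pixels"][190:290,190:350,::-1],None,fx=5,fy=5,interpolation=cv2.INTER_CUBIC))
q=r.sense();print(q["ft_force"],q["tool_pos"],q["tcp_rot"])
E
```

```text
time: 17.2
tool_pos: [482.7, 119.4, 21.4]
tcp_rot: [180.0, 0.0, 110.4]
ft_force: [-0.4, -0.1, -0.1]
finger_gap: 72.8
time: 17.9
tool_pos: [475.8, 138.2, 151.4]
tcp_rot: [179.9, 0.0, 110.4]
ft_force: [0.2, 1.3, -1.1]
finger_gap: 72.3
[-0.9305664   0.27358524  0.53625235] [474.73179014 137.71275524 149.8375861 ] [-1.79877235e+02 -1.33714703e-02  1.10386756e+02]
```

View pics/w17.png

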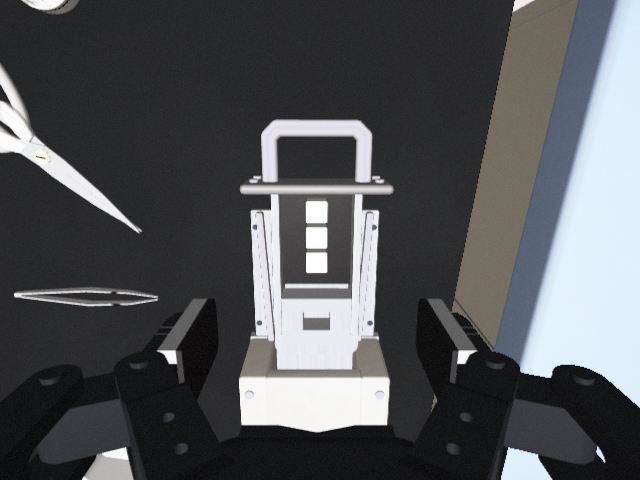

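View pics/s17c.png

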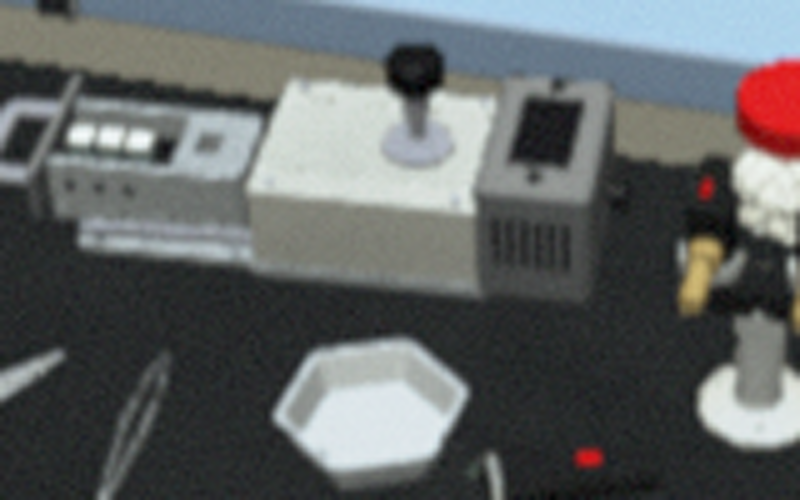

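```bash
python3 -m jog '[[0.15,0,0,0,0,0],[0.3,0,0,0,0,0],[0.41,0,0,0,0,0],[0.41,0,0.1,0,0,0],[0.41,0,0.25,0,0,0],[0.41,0,0.4,0,0,0],[0.41,0,0.48,0,0,0],[0.41,0,0.48,0,0,0],[0.41,0,0.48,0,0,0]]' 0 40;python3 - <<'E'
from h import *
s=snap("wrist","w18");q=r.sense();p=q["tool_pos"];print(q["ft_force"],p,q["finger_gap"])
d=np.array([.3486,-.9373]);n=np.array([.9373,.3486]);v=p[:2]-[507.4,51.2];print(v@d,v@n)
E
```

```text
time: 18.9
tool_pos: [439.1, 233.6, 30.6]
tcp_rot: [-179.9, 0.0, 110.4]
ft_force: [0.8, -0.2, 1.0]
finger_gap: 0.1
[-0.0228815   0.53931954 -0.11506065] [440.23013491 234.10901127  31.85177122] -0.15570473659081308
-194.8560312376836 0.803766783446768
```

View pics/w18.png

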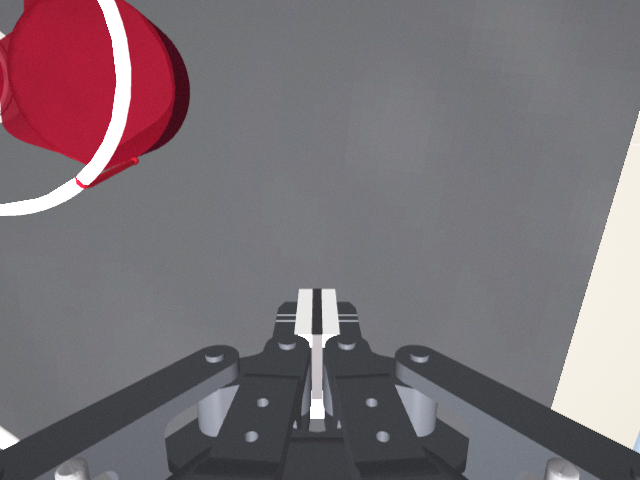

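```bash
python3 -m jog '[[0,-0.003,0.02,0,0,0],[-0.03,-0.003,0.02,0,0,0],[-0.05,-0.003,0.02,0,0,0],[-0.07,-0.003,0.02,0,0,0],[-0.09,-0.003,0.02,0,0,0],[-0.11,-0.003,0.02,0,0,0],[-0.13,-0.003,0.02,0,0,0],[-0.13,-0.003,0.02,0,0,0]]' ;python3 - <<'E'
from h import *
s=snap("wrist","w19");q=r.sense();p=q["tool_pos"];print(q["ft_force"],p,q["finger_gap"])
d=np.array([.3486,-.9373]);n=np.array([.9373,.3486]);v=p[:2]-[507.4,51.2];print(v@d,v@n)
c=snap("scene","s19");cv2.imwrite("pics/s19c.png",cv2.resize(c["pixels"][190:290,190:350,::-1],None,fx=5,fy=5,interpolation=cv2.INTER_CUBIC))
E
```

```text
time: 19.75
tool_pos: [450.8, 202.8, 26.4]
tcp_rot: [180.0, 0.0, 110.4]
ft_force: [0.3, 0.2, -0.1]
finger_gap: -0.0
[-0.14834981  0.0131     -0.25676991] [450.63749643 202.85568647  26.28808803] -0.10335460391543509
-161.93428367329457 -0.33632229386843376
```

View pics/s19c.png

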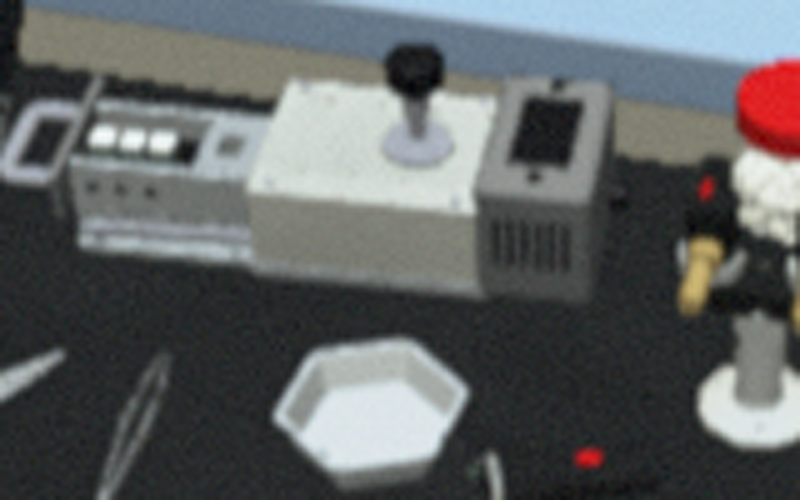

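View pics/w19.png

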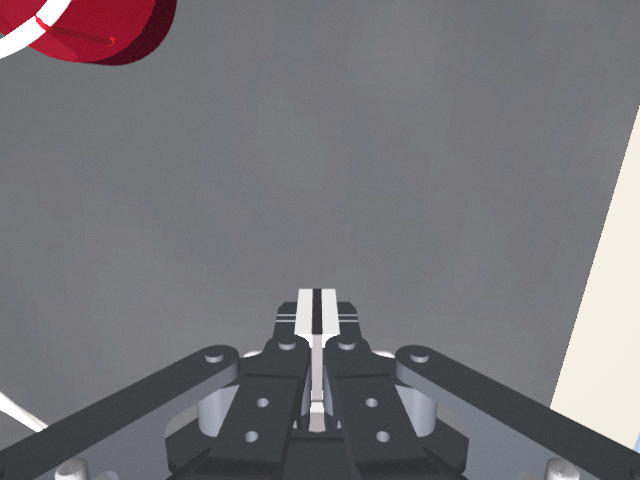

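```bash
python3 -m jog '[[-0.03,0,0,0,0,0],[-0.06,0,0,0,0,0],[-0.09,0,0,0,0,0],[-0.12,0,0,0,0,0],[-0.15,0,0,0,0,0],[-0.15,0,0,0,0,0]]' ; python3 -m jog '[[-0.03,0,0,0,0,0],[-0.06,0,0,0,0,0],[-0.09,0,0,0,0,0],[-0.12,0,0,0,0,0],[-0.15,0,0,0,0,0],[-0.18,0,0,0,0,0],[-0.18,0,0,0,0,0]]';python3 - <<'E'
from h import *
q=r.sense();p=q["tool_pos"];print(q["ft_force"],p,q["finger_gap"])
d=np.array([.3486,-.9373]);n=np.array([.9373,.3486]);v=p[:2]-[507.4,51.2];print(v@d,v@n)
c=snap("scene","s20");cv2.imwrite("pics/s20c.png",cv2.resize(c["pixels"][190:290,190:350,::-1],None,fx=5,fy=5,interpolation=cv2.INTER_CUBIC))
E
```

```text
time: 20.45
tool_pos: [464.0, 167.0, 26.3]
tcp_rot: [-180.0, 0.0, 110.3]
ft_force: [1.0, -0.0, -0.2]
finger_gap: -0.4
time: 21.15
tool_pos: [479.7, 124.9, 26.4]
tcp_rot: [180.0, 0.0, 110.3]
ft_force: [-0.4, 0.5, -0.2]
finger_gap: -0.2
[-0.38643347  0.51213763 -0.24238477] [479.7143213  124.9269588   26.38889367] -0.155223611650597
-78.75550607803673 -0.2485688092854827
```

View pics/s20c.png

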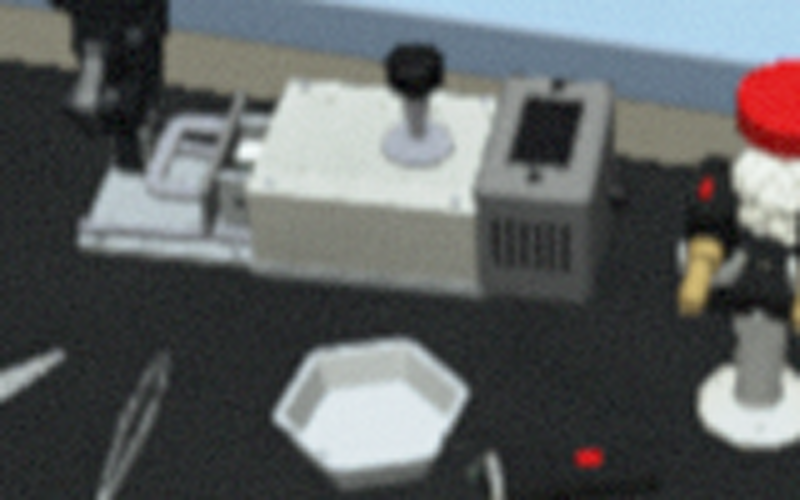

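```bash
python3 -m jog '[[-0.015,0,0,0,0,0],[-0.03,0,0,0,0,0],[-0.045,0,0,0,0,0],[-0.06,0,0,0,0,0],[-0.068,0,0,0,0,0],[-0.076,0,0,0,0,0],[-0.076,0,0,0,0,0]]' ; python3 -m jog '[[-0.006,0,0,0,0,0],[-0.012,0,0,0,0,0],[-0.012,0,0,0,0,0]]' 
```

```text
time: 21.9
tool_pos: [485.9, 108.0, 26.3]
tcp_rot: [180.0, 0.0, 110.4]
ft_force: [0.3, 0.3, 1.9]
finger_gap: 0.2
time: 22.2
tool_pos: [486.9, 105.3, 26.3]
tcp_rot: [180.0, 0.0, 110.4]
ft_force: [-1.5, 2.1, 0.4]
finger_gap: 0.0
```

```bash
python3 -m jog '[[-0.004,0,0,0,0,0],[-0.008,0,0,0,0,0],[-0.008,0,0,0,0,0]]' ; python3 -m jog '[[-0.004,0,0,0,0,0],[-0.008,0,0,0,0,0],[-0.008,0,0,0,0,0]]' 
```

```text
time: 22.5
tool_pos: [487.5, 103.5, 26.3]
tcp_rot: [-180.0, 0.0, 110.4]
ft_force: [-1.3, 1.9, 0.8]
finger_gap: -0.2
time: 22.8
tool_pos: [487.8, 102.9, 26.3]
tcp_rot: [-180.0, -0.1, 110.4]
ft_force: [-4.1, 9.4, 2.1]
finger_gap: -0.3
```

```bash
python3 - <<'E'
from h import *
c=snap("scene","s21");cv2.imwrite("pics/s21c.png",cv2.resize(c["pixels"][200:260,200:320,::-1],None,fx=6.6,fy=6.6,interpolation=cv2.INTER_CUBIC))
E
```

```text
(no output)
```

View pics/s21c.png

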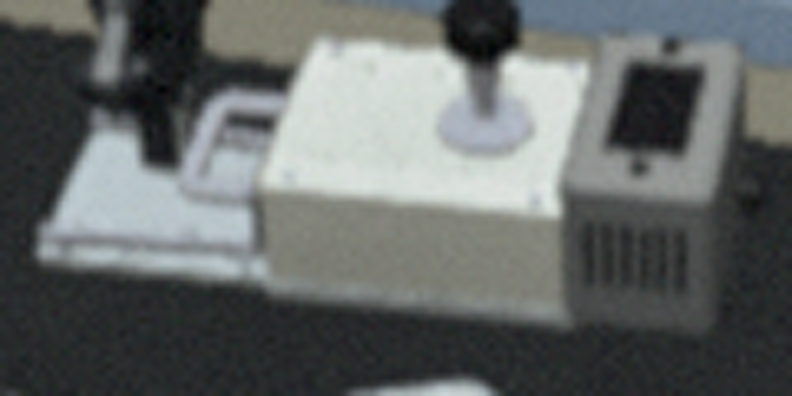

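```bash
python3 -m jog '[[0.01,0,0,0,0,0],[0.05,0,0,0,0,0],[0.1,0,0,0,0,0],[0.12,0,-0.1,0,0,0],[0.12,0,-0.3,0,0,0],[0.12,0,-0.5,0,0,0],[0.0,0,-0.7,0,0,0],[-0.1,0,-0.75,0,0,0],[-0.1,0,-0.75,0,0,0],[-0.1,0,-0.75,0,0,0]]';python3 - <<'E'
from h import *
s=snap("wrist","w22");q=r.sense();print(q["tool_pos"])
cv2.imwrite("pics/w22c.png",cv2.resize(s["pixels"][100:400,200:440,::-1],None,fx=2,fy=2,interpolation=cv2.INTER_CUBIC))
d=np.array([.3486,-.9373]);m=np.array([507.4,51.2])
for nm,x,z in (("roof edge",0,64),("plate outer top if home",-6,55),("plate inner top",0,55),("bar outer top",-38,43),("bar top",-38,43)):print(nm,proj(s,(*(m+x*d),z)).round(1))
E
```

```text
time: 23.85
tool_pos: [497.1, 78.5, 214.0]
tcp_rot: [180.0, 0.0, 110.3]
ft_force: [-0.1, 1.0, -0.4]
finger_gap: 0.2
[496.2350462   78.91074583 212.8241379 ]
roof edge [316.1 256.4]
plate outer top if home [316.1 245.3]
plate inner top [316.1 252.7]
bar outer top [316.  201.5]
bar top [316.  201.5]
```

View pics/w22c.png

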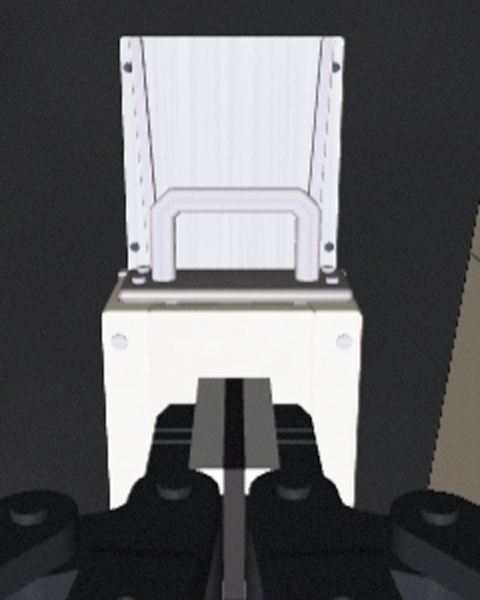

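```bash
python3 -m jog '[[-0.15,0,0,0,0,0],[-0.3,0,0,0,0,0],[-0.42,0.002,0,0,0,0],[-0.458,0.002,0.1,0,0,0],[-0.458,0.002,0.25,0,0,0],[-0.458,0.002,0.3,0,0,0],[-0.458,0.002,0.3,0,0,0],[-0.458,0.002,0.3,0,0,0]]';python3 - <<'E'
from h import *
s=snap("wrist","w23");q=r.sense();print(q["tool_pos"],q["ft_force"])
E
```

```text
time: 24.7
tool_pos: [537.2, -28.0, 139.1]
tcp_rot: [-180.0, -0.0, 110.4]
ft_force: [0.6, -0.1, 0.4]
finger_gap: 0.0
[537.98875637 -28.2548426  140.19391691] [ 1.47817588 -1.03040156 -0.25048937]
```

View pics/w23.png

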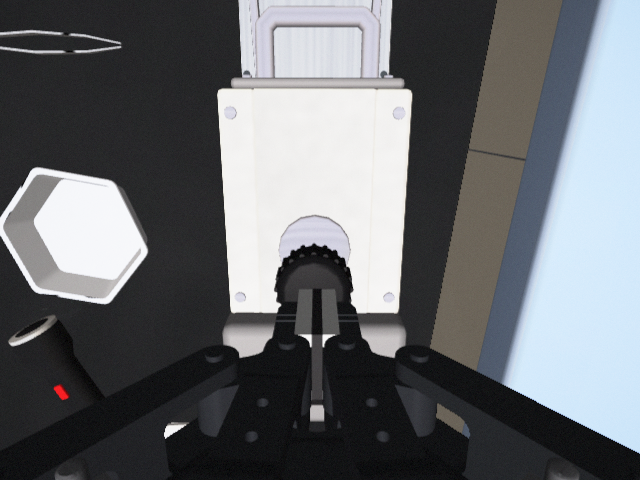

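```bash
python3 -m jog '[[0,0,0.03,0,0,0],[0,0,0.05,0,0,0],[0,0,0.06,0,0,0],[0,0,0.06,0,0,0]]';python3 -m jog '[[0,0,0.008,0,0,0],[0,0,0.016,0,0,0],[0,0,0.024,0,0,0],[0,0,0.024,0,0,0]]'
```

```text
time: 25.15
tool_pos: [537.8, -28.8, 124.6]
tcp_rot: [179.9, 0.0, 110.4]
ft_force: [-0.9, 0.8, 3.1]
finger_gap: 0.0
time: 25.55
tool_pos: [537.0, -28.8, 117.3]
tcp_rot: [-180.0, -0.0, 110.4]
ft_force: [-1.0, -0.5, 0.2]
finger_gap: -0.4
```

```bash
python3 -m jog '[[0,0,0.01,0,0,0],[0,0,0.02,0,0,0],[0,0,0.03,0,0,0],[0,0,0.036,0,0,0],[0,0,0.036,0,0,0]]'
```

```text
time: 26.05
tool_pos: [537.0, -28.8, 108.3]
tcp_rot: [-180.0, -0.0, 110.4]
ft_force: [-0.3, 0.2, 0.5]
finger_gap: 0.1
```

```bash
python3 -m jog '[[0,0,0.006,0,0,0],[0,0,0.012,0,0,0],[0,0,0.016,0,0,0],[0,0,0.016,0,0,0]]'
```

```text
time: 26.45
tool_pos: [537.6, -28.9, 106.0]
tcp_rot: [180.0, 0.0, 110.4]
ft_force: [-4.0, 0.8, 8.4]
finger_gap: 0.2
```

```bash
python3 -m jog '[[0,0,-0.05,0,0,0],[0,0,-0.2,0,0,0],[0.05,0,-0.4,0,0,0],[0.1,0,-0.48,0,0,0],[0.1,0,-0.48,0,0,0],[0.1,0,-0.48,0,0,0],[0.1,0,-0.48,0,0,0]]';python3 - <<'E'
from h import *
s=snap("wrist","w24");c=snap("scene","s24");cv2.imwrite("pics/s24c.png",cv2.resize(c["pixels"][190:310,190:350,::-1],None,fx=5,fy=5,interpolation=cv2.INTER_CUBIC))
print(proj(c,(537,-28.5,106)),proj(c,(537,-28.5,125)),proj(s,(537,-28.5,106)),r.sense()["tool_pos"])
E
```

```text
time: 27.15
tool_pos: [527.9, -5.6, 223.4]
tcp_rot: [-179.9, -0.0, 110.4]
ft_force: [-0.5, -0.6, -0.4]
finger_gap: -0.1
[272.78184687 206.57215008] [272.49078861 200.87131645] [317.05901237 265.50241117] [527.72082461  -5.68207432 223.04104468]
```

View pics/w24.png

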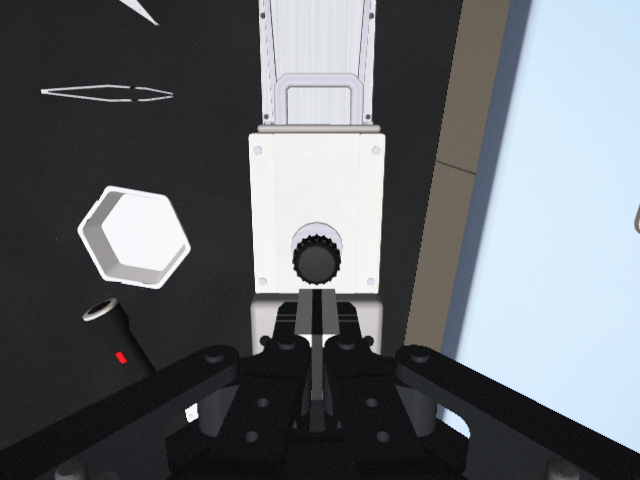

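View pics/s24c.png

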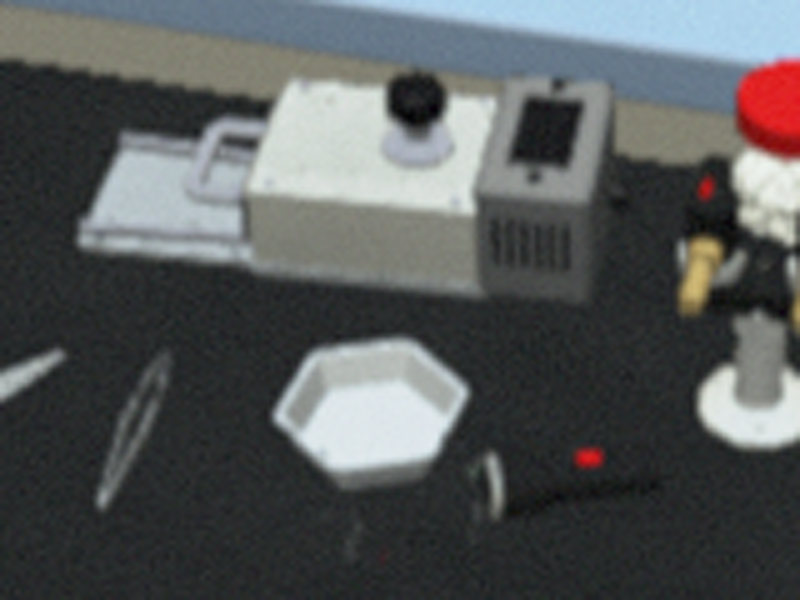

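The knob is back at its starting height in the scene view (crop pixel (416, 97), against (416, 95) before the pull). The front plate is against the chamber, and the bystanders look unmoved.

```bash
python3 -c "
from bench import r
print(r.hand_in())"
```

```text
the job is handed in; nothing more can be done
None
```

The photometer is loaded and the job is handed in at about 27 s of the 72 s allowed.

- **Knob out:** I pulled it up about 19 mm to the detent. After I let go it stayed out, with its top near 125 mm.
- **Carriage:** I carried the grey carriage level to the loading bed and released it with its nose just outside the mouth. I then slid it in by the handle bar, with almost no resistance until the plate met the chamber. I stopped there at about 10 N.
- **Knob in:** I pressed the knob and it sprang free of the detent. I followed it down to firm contact at about 106 mm, its fully-in height, so the bolt should have dropped into the carriage hole. I did not tug the carriage to test the lock.

**Last checks:** The pictures show the plate flush to within 1–2 pixels and the knob where it began. The dish, the torch and the rest of what the final views show look unmoved. The dye bottle is not clearly visible there, so I did not confirm it. The gripper is clear of everything, with no meaningful force on it.

No check failed. There was a brief sideways force of 4 to 8 N while the knob was gripped or pressed, and again as the carriage met the bed. It was gone each time I let go.

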